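# Stop the coasting sample carousel and load one cup

## Task

The sample carousel's rotor is still coasting. Slow it by touch and stop it with its notch squarely facing the fixed loading slot, and let go; then push the one cup that stands in front of the slot clear of the cups it touches and slide it along the deck, without lifting or tipping it, through the slot until it is fully home in the notch. Leave the other cups and everything else on the bench where they stand, and take the hand away.

Things in the scene. Friction and masses are not known exactly. Their poses are not given: they have to be found in the camera images.
- carousel: Grey fixed housing, 230 x 360 mm, on the bench; its flat top is the deck, 40 mm above the bench. Origin on the bench under the rotor's axis; z up; +y points from the axis out through the loading slot to the cups. The deck reaches from y -130 to +230 mm and x -115 to +115 mm.
- rotor (a joint): Rotor angle, rad, counter-clockwise from above positive, counting on past full turns; the notch squarely faces the slot at 0 and every whole turn. A hidden drive brings it up to speed in about the first 1.5 s; then it coasts freely counter-clockwise at 2 to 4 rad/s, losing under 0.15 rad/s each second. About 0.9 kg, almost no bearing friction: it stays put only if let go at rest.
- axis (a point): On the rotor's axis at the height of its flat top, 64 mm above the bench. Rotor: plain aluminium disc, radius 90, 22 mm thick, underside 2 mm above the deck; a dark hub, radius 18 mm, stands 10 mm above its top. Rigid; its flat top may be touched from radius 20 to 90 mm except at the notch.
- notch (a point): Mouth of the rotor's only notch: at the rim (radius 90 mm), on the notch's centre line, at the height of the rotor's top; turns with the rotor. The notch goes through the full thickness, 42 mm wide, parallel sides, slightly wider at the mouth, its back 41 mm from the axis; its floor is the fixed deck.
- slot (a point): Middle of the fixed loading slot at radius 90 mm, height of the rotor's top: the notch's mouth is to stop here. The slot is a 44 mm gap about the housing's +y axis in a fixed black collar round the rotor (radii 94 to 104 mm, as high as the rotor's top), carried outward to y = 128 mm by two straight guides 8 mm thick, equally high.
- pocket (a point): Where the centre of a cup that is fully home in the notch lies: on the notch's centre line, 59.5 mm from the axis, 17 mm above the deck; it moves with the rotor.
- cup_center (a point): Centre of the cup to load: white lidded plastic cup, a plain cylinder of diameter 36 and height 30 mm, about 50 g, standing on the deck in front of the slot on the housing's +y axis, 150 mm from the rotor's axis. Behind it (farther out) the deck is free.
- cup_left_center (a point): Centre of an identical cup that touches the first on the housing's -x side; stays.
- cup_right_center (a point): Centre of an identical cup that touches the first on the housing's +x side; stays.
- cup_far_center (a point): Centre of an identical cup that touches the +x neighbour from farther out (housing x +54, y +181 mm); stays.
- beaker: Bystander: glass beaker, diameter 66, height 75 mm; origin under its centre.
- jar: Bystander: amber glass jar, diameter 56, height 75 mm; origin under its centre.
- spatula: Bystander: lab spatula lying flat, 180 mm long; origin near its middle.
Not all that is in view belongs to the job. What is shaped like the part that bears cup_center but blue or purple is not meant.

How it is judged:
By the outcome, as a careful person would: the job done as asked, in the order asked, and still so for the second after the job is handed in, with the robot touching nothing.
It also fails if it takes over 61 s, if anything falls off the work surface, if the arm or the gripper's body presses on something with over 40 N, if the wrist force passes 120 N, or if a joint passes its speed limit or range.

## Robot

A 7-joint arm with a two-finger parallel gripper is mounted at the origin on the work surface. World frame = base frame: x ahead of the robot, y to its left, z up, the work surface at z = 0. Lengths are in m, angles in rad, forces in N, time in s.
With the tool pointing down it reaches from about 0.425 to 0.8 m from the base axis. Payload 8.3 kg.
Tool frame: the origin (TCP) lies at the very end of the fingers, on their centre line; the grasp point (between the pads) lies 19 mm behind it; z points along the fingers, y is the direction in which the jaws open and shut (so a half turn about z gives the same grasp; the last joint's range is limited). The gripper opens to 85 mm and grips with 20 to 120 N. Pads are 22 mm wide; open, the fingers measure 114 mm over their backs; the gripper's body (76 mm by 85 mm) begins 54 mm behind the grasp point. The pads swing forward as they close: fully open they stand 13 mm farther back than shut.
Start: joints at [1.22, 0.383, 0.016, 1.37, -0.006, 1.388, -0.046], TCP at [0.177, -0.599, 0.231] pointing down, gripper open.
Joint ranges: [-2.95, 2.95], [-0.25, 2.06], [-1.52, 1.56], [0.18, 2.33], [-1.44, 4.58], [0.02, 2.06], [-3.01, 3.01]. Speed limits (rad/s): [2.39, 2.39, 3.01, 3.01, 3.14, 3.14, 3.14].

## Interface

Orientations are given as a unit quaternion [x, y, z, w].
In Python, from plant import robot gives the robot as it stands. The module is installed in compiled form; this text tells all that it offers.
- The arm moves only by the shell command python3 -m creep 'ROWS' [OPENING]. ROWS is JSON, a list of rows, each a list of 2 entries, a list of its own where there are three numbers: the shift along the world's x, y, z in cm, then the turn, a rotation vector about the world's x, y, z in degrees. A call has 1 to 10 rows; each row is the pose to reach, as a shift and turn from the pose commanded when the call began; what a row does not reach only later rows make up. A row lasts 1/8 s, in which the tool goes at most 62.5 mm and 10.7 degrees, less where a joint would pass 70% of its speed; a pose out of reach is approached as far as the arm can. A call with a gripper value outside its range is refused whole. OPENING is the gripper's target within -1 to 1 (shut at 1, half-way at 0, fully open at -1), set as the call begins (- or left out, the last holds). The fingers move at their own pace and stop on an object; the grip force is fixed at half the most. Time passes only in rows, so rows that repeat a pose let the fingers close. It gives the time, the measured TCP pose, the force and the opening at its end, in the units of the state.
- robot.read_state(): the state, without advancing time (a new reading comes with each control period).
- robot.camera(name): name is "side" or "top" or "wrist"; returns a dict with "color" (420x560x3 uint8, blue, green, red), "fovy" (degrees; the focal length in pixels is half the picture's height over the tangent of half this angle, whatever the lens; pixels are square), "cx", "cy" (the principal point, pixels), "xyz" and "rotation" of the camera in the world. Camera axes: x right, y up, looking along -z (the intrinsics and any distortion apply to the point x, -y, -z); pixel columns grow to the right and rows downward; lengths in m; the calibration is good to about 2 mm. A picture is of the moment at which its call begins. There is no depth.
- robot.hand_in(): hands the job in, once; it reports no verdict.
The state is a dict: "time_s": time; "joints": joint angles; "qvel": joint speeds; "tau": joint torques, N m; "tcp_pos": TCP position; "orientation": TCP orientation; "wrist_force": force on the tool from outside, world axes, zero at the start; "torque": the same for the moment, N m; "gripper_width": finger opening in m.
Only numpy, scipy, OpenCV 4.12 (cv2) and the standard library are available. Lean on these libraries where they do the work, as an engineer would, in place of code of your own. Each camera call takes 0.05 s, during which the arm holds its last target. There are 200 camera calls.

## Working session

There is one attempt and no reset: what is moved stays moved. The work goes in short steps, Python scripts to look and compute and a shell command to move; the robot and the scene stay as the last step left them, time stands still between calls to the robot, and variables do not carry over. Pictures are saved under pics/ and viewed, about 8 in all and at most 12, crops included, and the job is handed in when it is done.

```bash
mkdir -p pics
cat > h.py <<'E'
import numpy as np, cv2, pickle
from plant import robot
def snap(name,fn):
    c=robot.camera(name); cv2.imwrite('pics/'+fn+'.png',c['color']); pickle.dump(c,open('pics/'+fn+'.pkl','wb')); return c
def ray(c,u,v):
    H=c['color'].shape[0]; f=H/2/np.tan(np.radians(c['fovy'])/2)
    d=np.array(c['rotation']).reshape(3,3)@np.array([(u-c['cx'])/f,-(v-c['cy'])/f,-1.]); return np.array(c['xyz']),d
def onz(c,u,v,z):
    o,d=ray(c,u,v); return o+d*(z-o[2])/d[2]
def proj(c,p):
    H=c['color'].shape[0]; f=H/2/np.tan(np.radians(c['fovy'])/2)
    q=np.array(c['rotation']).reshape(3,3).T@(np.array(p)-np.array(c['xyz'])); return c['cx']+f*q[0]/-q[2], c['cy']-f*q[1]/-q[2]
E
python3 - <<'E'
from h import *
s=robot.read_state(); print(s)
for n in('top','side'):
    c=snap(n,n+'0'); print({k:v for k,v in c.items() if k!='color'})
a=cv2.imread('pics/top0.png')
E
```

```text
{'time_s': 0.0, 'joints': array([ 1.22009387,  0.38429245,  0.01636412,  1.37116142, -0.00631147,
        1.38819468, -0.04652389]), 'qvel': array([-1.65206450e-03,  1.22817498e-03,  1.01660516e-03, -1.53044218e-03,
       -9.15471188e-07, -2.16220188e-03,  1.64244862e-03]), 'tau': array([ 2.15002201e-04, -6.27593708e+01,  8.43880679e-01, -3.71823871e+01,
        1.63039053e-02,  1.41301556e-02,  2.91676724e-05]), 'tcp_pos': array([ 0.17730369, -0.59879616,  0.23024165]), 'orientation': array([ 9.89660215e-01,  1.43428213e-01, -1.55733786e-04, -9.91371626e-04]), 'wrist_force': array([-0.91175098,  0.27499192, -0.70236009]), 'torque': array([-0.0068959 ,  0.01203583,  0.0202219 ]), 'gripper_width': 0.08534033476930843}
{'fovy': 54.73145596255526, 'cx': 277.5489861786468, 'cy': 207.29732490984185, 'xyz': array([ 0.44139659, -0.02645676,  1.07480066]), 'rotation': array([-0.02991026,  0.0415577 ,  0.71306773, -0.69922296])}
{'fovy': 48.724863364102816, 'cx': 274.7207201197807, 'cy': 209.308549469731, 'xyz': array([0.34995944, 0.79668867, 0.63255526]), 'rotation': array([-0.05846823,  0.46883631,  0.87406129, -0.1130966 ])}
```

View pics/top0.png

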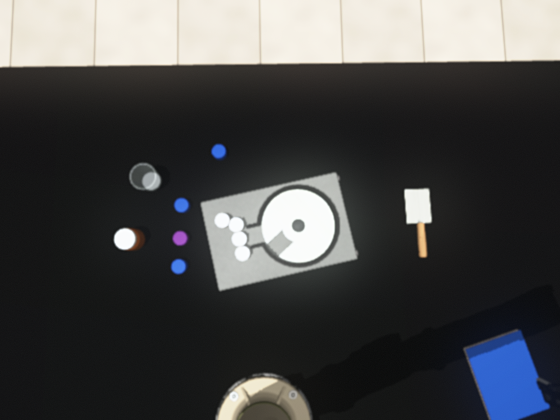

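View pics/side0.png

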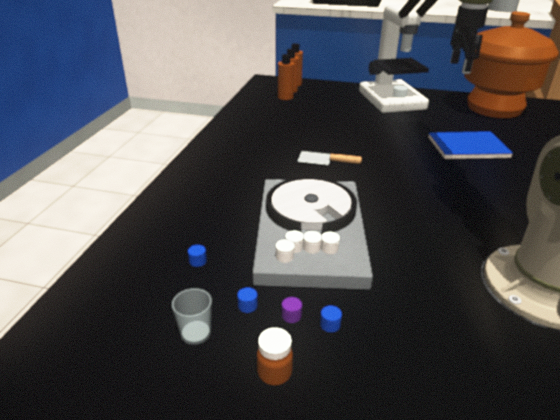

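The top view shows the rotor hub near (298,226), and the notch pointing lower-left around (280,243). The row cup is at (239,239), with its neighbours at (236,224) and (242,254) and the far cup at (222,220). Next I'll fit these positions.

```bash
cat >> h.py <<'E'
from scipy.spatial.transform import Rotation as R
def load(fn): 
    c=pickle.load(open('pics/'+fn+'.pkl','rb')); 
    if np.size(c['rotation'])==4: c['rotation']=R.from_quat(c['rotation']).as_matrix()
    return c
_ray=ray
def fix(c):
    if np.size(c['rotation'])==4: c['rotation']=R.from_quat(c['rotation']).as_matrix()
    return c
E
python3 - <<'E'
from h import *
t=load('top0'); s=load('side0')
print('hub top',onz(t,298,226,.074),'side',onz(s,312,198,.074))
for u,v in[(222,220),(236,224),(239,239),(242,254)]: print('cup',onz(t,u,v,.070))
for u,v in[(285,252),(294,235),(313,235),(331,235)]: print('scup',onz(s,u,v,.070))
for u,v in[(202,202),(337,173),(357,257),(219,291)]: print('corner',onz(t,u,v,.040))
for u,v in[(125,239),(417,206),(145,177)]: print(onz(t,u,v,.07))
a=t['color']; cv2.imwrite('pics/c1.png',cv2.resize(a[160:300,190:365],None,fx=4.4,fy=4.2,interpolation=cv2.INTER_CUBIC))
g=cv2.cvtColor(a,cv2.COLOR_BGR2GRAY)
for u,v in [(298,210),(210,215),(298,226),(280,243),(239,239),(298,260)]: print(u,v,a[v,u])
E
```

```text
hub top [ 0.49540542 -0.09356749  0.074     ] side [ 0.49036134 -0.08338434  0.074     ]
cup [0.51416207 0.09412997 0.07      ]
cup [0.50357315 0.05961643 0.07      ]
cup [0.46639827 0.05260169 0.07      ]
cup [0.42949071 0.0456374  0.07      ]
scup [0.50499382 0.11575788 0.07      ]
scup [0.50020254 0.05800485 0.07      ]
scup [0.46303465 0.04810025 0.07      ]
scup [0.42780498 0.03871216 0.07      ]
corner [0.56349289 0.14851358 0.04      ]
corner [ 0.6326673  -0.20051476  0.04      ]
corner [ 0.41555644 -0.24380879  0.04      ]
corner [0.33820899 0.1064033  0.04      ]
[0.47199756 0.33212605 0.07      ]
[ 0.53987984 -0.39327606  0.07      ]
[0.62540438 0.28518615 0.07      ]
298 210 [251 252 251]
210 215 [185 189 186]
298 226 [131 132 127]
280 243 [190 194 189]
239 239 [253 252 250]
298 260 [252 254 252]
```

View pics/c1.png

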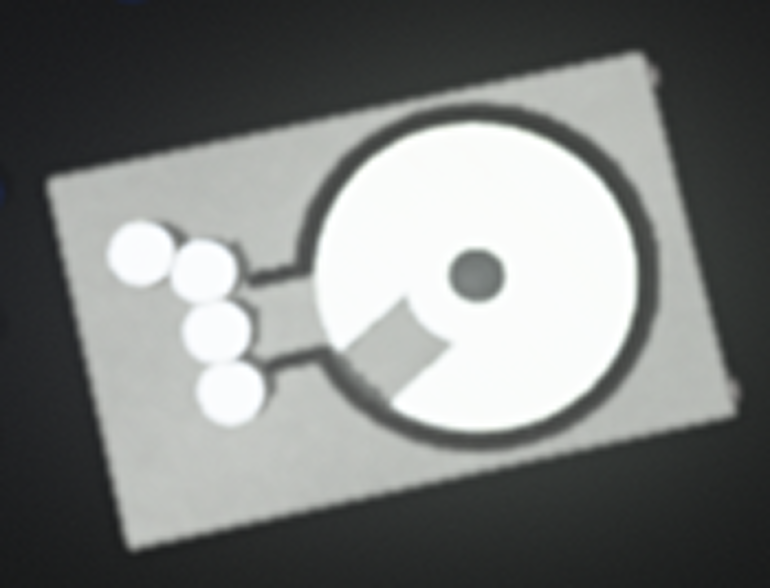

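The crop confirms the geometry: axis about (0.495,-0.093), +y axis yawed about 11.3°, and the loading cup third from the top-left with the slot straight in front of it. Next I move the hand in and shut it, then write an angle detector.

```bash
cat >> h.py <<'E'
PSI=np.radians(11.3)
AX=np.array([.495,-.0935])
def hw(x,y): # housing mm -> world m
    return AX+np.array([np.cos(PSI)*x-np.sin(PSI)*y, np.sin(PSI)*x+np.cos(PSI)*y])/1000
def wh(p):
    d=(np.array(p)[:2]-AX)*1000; return np.cos(PSI)*d[0]+np.sin(PSI)*d[1], -np.sin(PSI)*d[0]+np.cos(PSI)*d[1]
def ring(c,r,z=.064,n=720):
    g=cv2.cvtColor(c['color'],cv2.COLOR_BGR2GRAY).astype(np.float32)
    th=np.radians(np.arange(n)*360/n)  # ccw from housing +y
    uv=np.array([proj(c,[*hw(-r*np.sin(a),r*np.cos(a)),z]) for a in th],np.float32)
    return np.degrees(th),cv2.remap(g,uv[:,0:1].copy(),uv[:,1:2].copy(),cv2.INTER_LINEAR).ravel()
def angle(c,radii=(58,66,74,82)):
    "rotor angle deg (notch ccw from +y); per radius list of grey runs (centre,width_deg,width_mm)"
    out=[]
    for r in radii:
        th,g=ring(c,r); m=(g<222)&(g>120); n=len(m); runs=[]
        if m.all() or not m.any(): continue
        k=int(np.argmin(m)); mm=np.roll(m,-k); d=np.diff(np.r_[0,mm.astype(int),0]); 
        for a,b in zip(np.where(d==1)[0],np.where(d==-1)[0]):
            ce=((a+b)/2+k)*360/n%360; ce=ce-360 if ce>180 else ce; w=(b-a)*360/n
            if 15<w<60: runs.append((round(ce,1),round(2*r*np.sin(np.radians(w/2)),1)))
        out.append((r,runs))
    return out
E
python3 - <<'E'
from h import *
t=load('top0'); a=t['color']; g=cv2.cvtColor(a,cv2.COLOR_BGR2GRAY)
# refine axis: rotor edge from radial profiles
o=proj(t,[.495,-.0935,.064]); pts=[]
for th in np.radians(np.arange(0,360,3)):
    p=[g[int(round(o[1]+r*np.sin(th))),int(round(o[0]+r*np.cos(th)))] for r in np.arange(25,50,.25)]
    i=np.where(np.array(p)<170)[0]
    if len(i): 
        r=25+.25*i[0]; pts.append(onz(t,o[0]+r*np.cos(th),o[1]+r*np.sin(th),.064)[:2])
pts=np.array(pts); 
for _ in range(4):
    A=np.c_[2*pts,np.ones(len(pts))]; s=np.linalg.lstsq(A,(pts**2).sum(1),rcond=None)[0]; rad=np.sqrt(s[2]+s[0]**2+s[1]**2)
    e=np.hypot(*(pts-s[:2]).T)-rad; pts=pts[abs(e)<max(2*e.std(),.002)]
print('axis',s[:2],'rad',rad,len(pts))
print(angle(t)); print(hw(-42,-56))
E
python3 -m creep '[[[28,44,-10],[0,0,-5]],[[28,44,-10],[0,0,-5]],[[28,44,-10],[0,0,-5]],[[28,44,-10],[0,0,-5]],[[28,44,-10],[0,0,-5]],[[28,44,-10],[0,0,-5]],[[28,44,-10],[0,0,-5]],[[28,44,-10],[0,0,-5]],[[28,44,-10],[0,0,-5]],[[28,44,-10],[0,0,-5]]]' 1
```

```text
axis [ 0.49792747 -0.09339786] rad 0.09220796613435035 103
[(58, [(np.float64(29.5), np.float64(39.7))]), (66, [(np.float64(29.5), np.float64(40.8))]), (74, [(np.float64(29.8), np.float64(40.2))]), (82, [(np.float64(29.8), np.float64(40.4))])]
[ 0.46478717 -0.15664416]
time_s: 1.35
tcp_pos: [0.4581, -0.1561, 0.1305]
orientation: [0.995, 0.103, -0.0, -0.001]
wrist_force: [-0.3, -0.9, 1.5]
gripper_width: 0.0003
```

```bash
python3 -m creep '[[[0.5,0,-3],[0,0,0]],[[0.5,0,-5],[0,0,0]],[[0.5,0,-6],[0,0,0]],[[0.5,0,-6],[0,0,0]]]'
python3 - <<'E'
from h import *
for i in range(3):
    t=fix(snap('top','t1_%d'%i)); print(robot.read_state()['time_s'],[(r,[tuple(map(float,q)) for q in x]) for r,x in angle(t)])
print(robot.read_state()['tcp_pos'],robot.read_state()['wrist_force'])
E
```

```text
time_s: 1.85
tcp_pos: [0.4618, -0.1598, 0.0709]
orientation: [0.995, 0.1, -0.001, -0.0]
wrist_force: [0.3, -0.2, 0.6]
gripper_width: 0.0
1.9 [(58, [(108.2, 20.6), (-68.8, 41.1)]), (66, [(-68.2, 41.3)]), (74, [(157.0, 57.8), (-68.0, 40.8)]), (82, [(131.2, 24.9), (168.5, 65.4), (-68.0, 41.1)])]
1.95 [(58, [(108.8, 18.6), (-61.0, 41.6)]), (66, [(-60.5, 41.9)]), (74, [(157.0, 57.8), (-60.2, 41.4)]), (82, [(128.2, 32.0), (168.5, 65.4), (-60.0, 41.1)])]
2.0 [(58, [(109.0, 18.1), (-53.0, 41.6)]), (66, [(-52.5, 40.8)]), (74, [(157.0, 59.0), (-52.2, 41.4)]), (82, [(128.5, 32.7), (168.5, 66.7), (-52.0, 41.1)])]
[ 0.46292885 -0.15970059  0.07216036] [ 0.7689667  -0.36913479 -0.1538727 ]
```

View pics/t1_2.png

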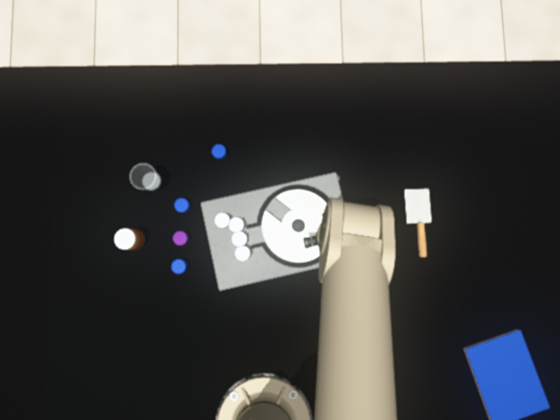

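Slot and notch are visible. The rotor turns at about 2.8 rad/s with the notch at -52°, so I have about 1 s before the notch reaches the finger. Pressing lightly now.

```bash
python3 -m creep '[[[0,0,-0.5],[0,0,0]],[[0,0,-0.65],[0,0,0]],[[0,0,-0.75],[0,0,0]]]'
python3 - <<'E'
from h import *
for i in range(2):
    t=fix(snap('top','t2_%d'%i)); print(robot.read_state()['time_s'],[(r,[tuple(map(float,q)) for q in x if abs(q[1]-41)<3]) for r,x in angle(t)])
s=robot.read_state();print(s['tcp_pos'],s['wrist_force'],wh(s['tcp_pos']))
E
```

```text
time_s: 2.38
tcp_pos: [0.463, -0.1595, 0.0641]
orientation: [0.995, 0.1, 0.001, 0.0]
wrist_force: [-0.1, -1.0, 5.1]
gripper_width: 0.0
2.425 [(58, [(9.0, 38.7)]), (66, [(9.5, 39.7)]), (74, [(9.8, 40.2)]), (82, [(9.8, 39.0)])]
2.475 [(58, [(8.8, 39.2)]), (66, [(9.2, 40.2)]), (74, [(9.8, 40.2)]), (82, [(9.8, 39.0)])]
[ 0.46282896 -0.15943604  0.06412638] [-0.16008235 -1.0131309   3.00757074] (np.float64(-44.467308397371006), np.float64(-58.354057701140015))
```

Stopped at roughly 9°. The trend across radii shows my axis is slightly off, so I'll refine it and compare with the slot's own edges.

```bash
sed -i 's/AX=np.array(\[.495,-.0935\])/AX=np.array([.4979,-.0934])/' h.py
cat >> h.py <<'E'
def slot(c):
    o=[]
    for y in (98,104,110,116,122):
        xs=np.arange(-40,40.1,.5); g=cv2.cvtColor(c['color'],cv2.COLOR_BGR2GRAY).astype(np.float32)
        uv=np.array([proj(c,[*hw(x,y),.064]) for x in xs],np.float32)
        p=cv2.remap(g,uv[:,0:1].copy(),uv[:,1:2].copy(),cv2.INTER_LINEAR).ravel()
        l=xs[:80][np.argmin(p[:80])]; r=xs[80:][np.argmin(p[80:])]; o.append((y,float(l),float(r),float((l+r)/2)))
    return o
E
python3 - <<'E'
from h import *
for f in('top0','t2_1'):
    t=load(f); print([(r,[tuple(map(float,q)) for q in x if abs(q[1]-41)<4]) for r,x in angle(t)]); print(slot(t))
t=load('t2_1')
cv2.imwrite('pics/c2.png',cv2.resize(t['color'][185:275,200:335],None,fx=5.8,fy=5.8,interpolation=cv2.INTER_CUBIC))
# cups
g=cv2.cvtColor(load('top0')['color'],cv2.COLOR_BGR2GRAY)
for u,v in[(222,220),(236,224),(239,239),(242,254)]: print(wh(onz(load('top0'),u,v,.070)))
E
```

```text
[(58, [(32.2, 40.1)]), (66, [(31.2, 40.2)]), (74, [(31.5, 39.6)]), (82, [(31.2, 40.4)])]
[(98, -26.0, 25.0, -0.5), (104, -25.0, 26.0, 0.5), (110, -26.0, 24.5, -0.75), (116, -27.0, 26.0, -0.5), (122, -26.0, 25.0, -0.5)]
[(58, [(12.0, 39.7)]), (66, [(11.5, 39.7)]), (74, [(12.2, 40.2)]), (82, [(12.0, 39.7)])]
[(98, -26.0, 25.0, -0.5), (104, -25.0, 26.0, 0.5), (110, -26.0, 24.5, -0.75), (116, -26.5, 26.0, -0.25), (122, -26.0, 25.0, -0.5)]
(np.float64(52.692598934329816), np.float64(180.70814422662085))
(np.float64(35.546157080405365), np.float64(148.93852070701024))
(np.float64(-2.2825860977170365), np.float64(149.34404364228357))
(np.float64(-39.83931113542287), np.float64(149.7466505516602))
```

View pics/c2.png

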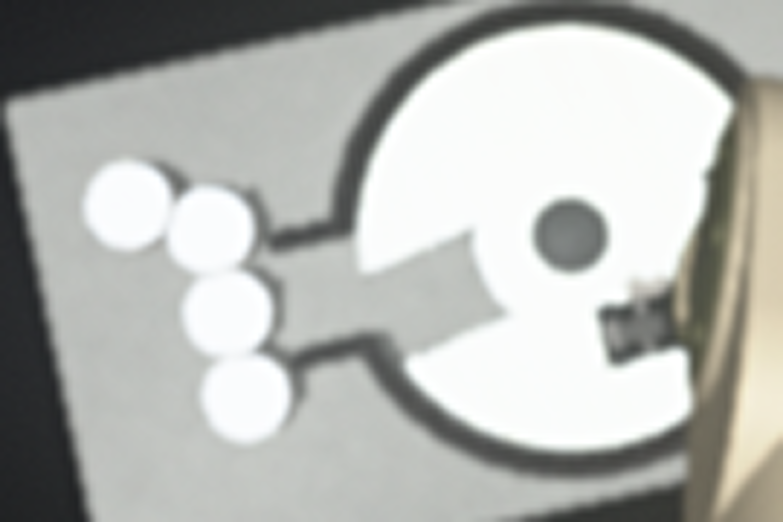

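The refined angle is about +12°, and the slot is centred within 0.5 mm. I'll drag the rotor back 12° clockwise with the finger.

```bash
python3 -m creep '[[[-0.08,0.05,0],[0,0,-0.7]],[[-0.25,0.15,0],[0,0,-2.2]],[[-0.46,0.27,0],[0,0,-4.1]],[[-0.67,0.40,0],[0,0,-6]],[[-0.88,0.56,0],[0,0,-7.9]],[[-1.08,0.71,0],[0,0,-9.8]],[[-1.22,0.82,0],[0,0,-11.3]],[[-1.29,0.87,0],[0,0,-12]],[[-1.29,0.87,0],[0,0,-12]],[[-1.29,0.87,0],[0,0,-12]]]'
python3 - <<'E'
from h import *
for i in range(2):
    t=fix(snap('top','t3_%d'%i)); print([(r,[tuple(map(float,q)) for q in x if abs(q[1]-41)<4]) for r,x in angle(t)])
s=robot.read_state();print(s['time_s'],s['tcp_pos'],s['wrist_force'],wh(s['tcp_pos']))
print(slot(t))
E
```

```text
time_s: 3.72
tcp_pos: [0.4496, -0.1507, 0.0641]
orientation: [1.0, -0.005, 0.0, 0.0]
wrist_force: [-0.8, -1.1, 5.5]
gripper_width: -0.0003
[(58, [(-0.8, 41.1)]), (66, [(-0.8, 41.3)]), (74, [(-1.0, 40.8)]), (82, [(-1.0, 41.1)])]
[(58, [(-0.8, 41.1)]), (66, [(-1.0, 40.8)]), (74, [(-1.0, 40.8)]), (82, [(-1.0, 41.1)])]
3.825 [ 0.44955334 -0.15068906  0.06408365] [-0.45160896 -1.20706712  5.84713622] (np.float64(-58.635015694072365), np.float64(-46.70514539024638))
[(98, -26.0, 25.0, -0.5), (104, -25.5, 26.0, 0.25), (110, -26.0, 24.5, -0.75), (116, -26.0, 26.0, 0.0), (122, -26.0, 25.0, -0.5)]
```

Angle is about -1°. I'll nudge it +1°, hold, then lift straight up gently and check for drift.

```bash
python3 -m creep '[[[0.05,-0.04,0],[0,0,0.5]],[[0.11,-0.09,0],[0,0,1.1]],[[0.11,-0.09,0],[0,0,1.1]],[[0.11,-0.09,0],[0,0,1.1]]]'
python3 - <<'E'
from h import *
t=fix(snap('top','t4')); print([(r,[tuple(map(float,q)) for q in x if abs(q[1]-41)<4]) for r,x in angle(t)])
E
python3 -m creep '[[[0,0,0.05],[0,0,0]],[[0,0,0.1],[0,0,0]],[[0,0,0.15],[0,0,0]],[[0,0,0.2],[0,0,0]],[[0,0,0.3],[0,0,0]],[[0,0,0.6],[0,0,0]],[[0,0,0.6],[0,0,0]]]'
python3 - <<'E'
from h import *
for i in range(2):
    t=fix(snap('top','t5_%d'%i)); print([(r,[tuple(map(float,q)) for q in x if abs(q[1]-41)<4]) for r,x in angle(t)])
E
python3 -m creep '[[[0,0,0],[0,0,0]],[[0,0,0],[0,0,0]],[[0,0,0],[0,0,0]],[[0,0,0],[0,0,0]],[[0,0,0],[0,0,0]]]'
python3 - <<'E'
from h import *
t=fix(snap('top','t6')); print([(r,[tuple(map(float,q)) for q in x if abs(q[1]-41)<4]) for r,x in angle(t)])
E
```

```text
time_s: 4.32
tcp_pos: [0.4507, -0.1516, 0.0641]
orientation: [1.0, 0.004, 0.0, 0.0]
wrist_force: [-0.9, -0.4, 5.5]
gripper_width: 0.0002
[(58, [(0.2, 40.1)]), (66, [(0.2, 40.2)]), (74, [(0.0, 40.8)]), (82, [(0.2, 40.4)])]
time_s: 5.25
tcp_pos: [0.4509, -0.1515, 0.0701]
orientation: [1.0, 0.005, 0.0, 0.0]
wrist_force: [-0.8, -0.5, -0.0]
gripper_width: 0.0002
[(58, [(-2.0, 39.7)]), (66, [(-2.2, 40.2)]), (74, [(-2.2, 40.2)]), (82, [(-2.2, 40.4)])]
[(58, [(-2.5, 40.6)]), (66, [(-2.2, 40.2)]), (74, [(-2.5, 39.6)]), (82, [(-2.5, 39.7)])]
time_s: 5.98
tcp_pos: [0.4506, -0.1515, 0.0698]
orientation: [1.0, 0.005, 0.0, -0.0]
wrist_force: [-0.8, 0.3, 0.3]
gripper_width: 0.0
[(58, [(-3.2, 40.1)]), (66, [(-3.8, 39.1)]), (74, [(-3.5, 40.8)]), (82, [(-3.5, 39.7)])]
```

The release left a slow drift of about -1.6°/s. I'll catch it again lightly, measure, re-align, and release far more slowly.

```bash
python3 -m creep '[[[0,0,-0.4],[0,0,0]],[[0,0,-0.52],[0,0,0]],[[0,0,-0.55],[0,0,0]]]'
python3 - <<'E'
from h import *
t=fix(snap('top','t7')); print([(r,[tuple(map(float,q)) for q in x if abs(q[1]-41)<4]) for r,x in angle(t)])
t=fix(snap('top','t8')); print([(r,[tuple(map(float,q)) for q in x if abs(q[1]-41)<4]) for r,x in angle(t)])
s=robot.read_state(); print(s['tcp_pos'],s['wrist_force'],s['torque'])
E
```

```text
time_s: 6.4
tcp_pos: [0.4506, -0.1515, 0.0641]
orientation: [1.0, 0.005, -0.0, -0.0]
wrist_force: [-1.3, -1.1, 2.3]
gripper_width: 0.0
[(58, [(-3.2, 40.1)]), (66, [(-3.8, 39.1)]), (74, [(-3.2, 40.2)]), (82, [(-3.5, 39.7)])]
[(58, [(-3.2, 40.1)]), (66, [(-3.8, 39.1)]), (74, [(-3.2, 40.2)]), (82, [(-3.5, 39.7)])]
[ 0.45062214 -0.1514702   0.06422693] [0.46628712 0.16094719 0.90827338] [-0.02651816 -0.03393694  0.0218458 ]
```

```bash
python3 -m creep '[[[0.05,-0.04,0],[0,0,0.5]],[[0.14,-0.11,0],[0,0,1.4]],[[0.24,-0.2,0],[0,0,2.4]],[[0.32,-0.26,0],[0,0,3.2]],[[0.36,-0.3,0],[0,0,3.6]],[[0.36,-0.3,0],[0,0,3.6]],[[0.36,-0.3,0],[0,0,3.6]]]'
python3 - <<'E'
from h import *
t=fix(snap('top','t9')); print([(r,[tuple(map(float,q)) for q in x if abs(q[1]-41)<4]) for r,x in angle(t)])
E
python3 -m creep '[[[0,0,0.02],[0,0,0]],[[0,0,0.04],[0,0,0]],[[0,0,0.05],[0,0,0]],[[0,0,0.06],[0,0,0]],[[0,0,0.07],[0,0,0]],[[0,0,0.08],[0,0,0]],[[0,0,0.09],[0,0,0]],[[0,0,0.1],[0,0,0]],[[0,0,0.11],[0,0,0]],[[0,0,0.12],[0,0,0]]]'
python3 - <<'E'
from h import *
t=fix(snap('top','t10')); print([(r,[tuple(map(float,q)) for q in x if abs(q[1]-41)<4]) for r,x in angle(t)])
E
python3 -m creep '[[[0,0,0.01],[0,0,0]],[[0,0,0.03],[0,0,0]],[[0,0,0.05],[0,0,0]],[[0,0,0.07],[0,0,0]],[[0,0,0.1],[0,0,0]],[[0,0,0.2],[0,0,0]],[[0,0,0.5],[0,0,0]],[[0,0,0.5],[0,0,0]]]'
python3 - <<'E'
from h import *
for i in range(2):
    t=fix(snap('top','t11_%d'%i)); print([(r,[tuple(map(float,q)) for q in x if abs(q[1]-41)<4]) for r,x in angle(t)])
s=robot.read_state(); print(s['tcp_pos'],s['wrist_force'])
E
```

```text
time_s: 7.38
tcp_pos: [0.4542, -0.1544, 0.0642]
orientation: [0.999, 0.037, -0.0, -0.0]
wrist_force: [-0.0, -0.1, 0.2]
gripper_width: -0.0001
[(58, [(-3.2, 40.1)]), (66, [(-3.2, 40.2)]), (74, [(-3.2, 40.2)]), (82, [(-3.5, 39.7)])]
time_s: 8.68
tcp_pos: [0.4542, -0.1545, 0.0655]
orientation: [0.999, 0.037, 0.0, -0.0]
wrist_force: [0.4, -1.1, 0.6]
gripper_width: 0.0001
[(58, [(-3.2, 40.1)]), (66, [(-3.2, 40.2)]), (74, [(-3.2, 40.2)]), (82, [(-3.5, 39.7)])]
time_s: 9.72
tcp_pos: [0.4545, -0.1545, 0.0708]
orientation: [0.999, 0.037, 0.0, 0.0]
wrist_force: [0.5, -0.1, 0.2]
gripper_width: 0.0002
[(58, [(-3.2, 40.1)]), (66, [(159.0, 40.8), (-3.2, 40.2)]), (74, [(-3.2, 40.2)]), (82, [(-3.5, 39.7)])]
[(58, [(-3.2, 40.1)]), (66, [(158.5, 39.7), (-3.2, 40.2)]), (74, [(-3.2, 40.2)]), (82, [(-3.5, 39.7)])]
[ 0.45431887 -0.15450628  0.07058593] [ 0.17233655  0.30587381 -0.06739334]
```

The contact was too light, so the rotor didn't follow. It is now at rest at -3.3°. I'll press about 5 N again, drag +3.4°, and release slowly.

```bash
python3 -m creep '[[[0,0,-0.45],[0,0,0]],[[0,0,-0.6],[0,0,0]],[[0,0,-0.68],[0,0,0]],[[0.06,-0.04,-0.68],[0,0,0.6]],[[0.17,-0.12,-0.68],[0,0,1.6]],[[0.28,-0.2,-0.68],[0,0,2.6]],[[0.35,-0.25,-0.68],[0,0,3.3]],[[0.36,-0.26,-0.68],[0,0,3.4]],[[0.36,-0.26,-0.68],[0,0,3.4]],[[0.36,-0.26,-0.68],[0,0,3.4]]]'
python3 - <<'E'
from h import *
t=fix(snap('top','t12')); print([(r,[tuple(map(float,q)) for q in x if abs(q[1]-41)<4]) for r,x in angle(t)])
E
python3 -m creep '[[[0,0,0.02],[0,0,0]],[[0,0,0.04],[0,0,0]],[[0,0,0.06],[0,0,0]],[[0,0,0.07],[0,0,0]],[[0,0,0.08],[0,0,0]],[[0,0,0.09],[0,0,0]],[[0,0,0.1],[0,0,0]],[[0,0,0.11],[0,0,0]],[[0,0,0.12],[0,0,0]],[[0,0,0.13],[0,0,0]]]'
python3 - <<'E'
from h import *
t=fix(snap('top','t13')); print([(r,[tuple(map(float,q)) for q in x if abs(q[1]-41)<4]) for r,x in angle(t)])
E
python3 -m creep '[[[0,0,0.01],[0,0,0]],[[0,0,0.02],[0,0,0]],[[0,0,0.03],[0,0,0]],[[0,0,0.05],[0,0,0]],[[0,0,0.08],[0,0,0]],[[0,0,0.15],[0,0,0]],[[0,0,0.5],[0,0,0]],[[0,0,0.5],[0,0,0]]]'
python3 - <<'E'
from h import *
for i in range(2):
    t=fix(snap('top','t14_%d'%i)); print([(r,[tuple(map(float,q)) for q in x if abs(q[1]-41)<4]) for r,x in angle(t)])
s=robot.read_state(); print(s['tcp_pos'],s['wrist_force'])
E
```

```text
time_s: 11.08
tcp_pos: [0.4583, -0.1572, 0.0641]
orientation: [0.998, 0.066, 0.0, 0.0]
wrist_force: [-1.4, -0.2, 5.4]
gripper_width: -0.0001
[(58, [(0.8, 40.1)]), (66, [(0.8, 40.2)]), (74, [(1.0, 40.8)]), (82, [(1.0, 41.1)])]
time_s: 12.38
tcp_pos: [0.4578, -0.1571, 0.065]
orientation: [0.998, 0.066, 0.0, -0.0]
wrist_force: [-0.2, 0.3, 0.8]
gripper_width: 0.0002
[(58, [(0.0, 40.6)]), (66, [(0.2, 41.3)]), (74, [(0.5, 40.8)]), (82, [(0.0, 39.7)])]
time_s: 13.42
tcp_pos: [0.4582, -0.1571, 0.0704]
orientation: [0.998, 0.066, 0.0, 0.0]
wrist_force: [0.2, 0.5, -0.4]
gripper_width: 0.0
[(58, [(0.0, 40.6)]), (66, [(0.2, 41.3)]), (74, [(0.5, 40.8)]), (82, [(0.0, 39.7)])]
[(58, [(0.0, 40.6)]), (66, [(0.2, 41.3)]), (74, [(0.5, 40.8)]), (82, [(0.0, 39.7)])]
[ 0.45789742 -0.15708282  0.07009374] [-0.66960741 -0.13510218  0.43031043]
```

Rotor sits at rest at about 0.2° (slot itself about 0.1°) and has been let go. Next I move above and behind the cup, and fit the cup positions from the earlier picture.

```bash
python3 -m creep '[[[0,0,4],[0,0,0]],[[0,2,6],[0,0,1]],[[0,8,6],[0,0,2]],[[0,14,6],[0,0,3]],[[0,20,6],[0,0,3.7]],[[0,26,6],[0,0,3.7]],[[0,26,6],[0,0,3.7]],[[0,26,6],[0,0,3.7]]]'
python3 - <<'E'
from h import *
t=load('t14_1'); g=cv2.cvtColor(t['color'],cv2.COLOR_BGR2GRAY)
S=8; b=cv2.resize(g[200:275,205:262],None,fx=S,fy=S,interpolation=cv2.INTER_CUBIC)
m=(b>222).astype(np.uint8); dt=cv2.distanceTransform(m,cv2.DIST_L2,5)
pk=(dt==cv2.dilate(dt,np.ones((61,61))))&(dt>0.65*dt.max())
for v,u in np.argwhere(pk): 
    U,V=205+(u+.5)/S-.5,200+(v+.5)/S-.5; print(U,V,dt[v,u]/S,wh(onz(t,U,V,.070)))
w=fix(snap('wrist','w1')); cv2.imwrite('pics/w1.png',w['color']); s=robot.read_state(); print(s['tcp_pos'],s['orientation'],wh(s['tcp_pos']))
print(angle(fix(snap('top','t15')))[1])
E
```

```text
time_s: 14.52
tcp_pos: [0.4578, 0.1024, 0.1298]
orientation: [0.995, 0.099, -0.0, 0.0]
wrist_force: [0.6, -0.6, -0.1]
gripper_width: 0.0001
221.5625 219.9375 7.215311 (np.float64(53.076787566271996), np.float64(181.73279324146029))
235.5625 224.4375 7.123839 (np.float64(34.71790522825495), np.float64(150.2175267642316))
238.5625 238.5625 7.3472877 (np.float64(-0.99729406075679), np.float64(150.1741450376964))
241.8125 252.9375 7.215311 (np.float64(-37.201193866200796), np.float64(149.65829978516695))
[0.45787397 0.10159053 0.12975985] [ 9.95223084e-01  9.76262484e-02 -2.33250902e-04  2.73566122e-04] (np.float64(-1.0424645300229258), np.float64(199.05351793417432))
(66, [])
```

View pics/w1.png

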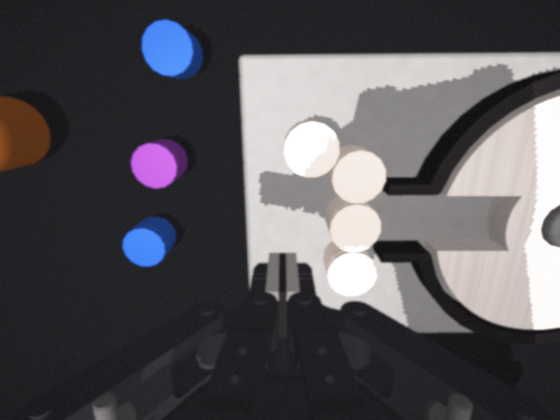

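The wrist view shows the notch in line with the slot at row about 222. The row cup's top is at (355,228), the neighbours at (359,176) and (352,275), and the fingertips near (283,256). I'll check the lateral offset against this camera.

Run:
```python
from h import *
w=load('w1')
for n,u,v,z in[('far',311,149,.07),('right',359,176,.07),('cup',355,228,.07),('left',352,275,.07),('guideR end inner',384,194,.064),('guideL end inner',381,251,.064),('notch mouthR',455,196,.064),('notch mouthL',437,250,.064),('notch back+',520,196,.064),('notch back-',508,250,.064)]: print(n,np.round(wh(onz(w,u,v,z)),1))
print('tcp px',proj(w,robot.read_state()['tcp_pos']),w['xyz'])
```

```text
far [ 52.1 180.3]
right [ 34.6 148.4]
cup [ -2.  148.4]
left [-38.7 148. ]
guideR end inner [ 20.7 128.8]
guideL end inner [-22.5 126.7]
notch mouthR [19.2 79.9]
notch mouthL [-21.7  86. ]
notch back+ [19.2 35.2]
notch back- [-21.7  34.3]
tcp px (np.float64(282.21344169491425), np.float64(270.51657704092145)) [0.53708837 0.11716755 0.27154704]
```

Both cameras put the hand, cup, slot and notch on one line within about 1 mm. Descending behind the cup and starting the push.

```bash
python3 -m creep '[[[0,0,-5],[0,0,0]],[[0,0,-8],[0,0,0]],[[0,0,-8.3],[0,0,0]],[[0,0,-8.3],[0,0,0]]]'
python3 -m creep '[[[0.1,-0.49,0],[0,0,0]],[[0.2,-0.98,0],[0,0,0]],[[0.27,-1.37,0],[0,0,0]],[[0.35,-1.77,0],[0,0,0]],[[0.43,-2.16,0],[0,0,0]],[[0.51,-2.55,0],[0,0,0]],[[0.59,-2.94,0],[0,0,0]],[[0.67,-3.34,0],[0,0,0]],[[0.74,-3.73,0],[0,0,0]],[[0.78,-3.92,0],[0,0,0]]]'
python3 - <<'E'
from h import *
w=snap('wrist','w2'); s=robot.read_state(); print(np.round(wh(s['tcp_pos']),1),s['time_s'])
t=snap('side','s2'); o=np.full((420,800,3),0,np.uint8); o[:,:400]=w['color'][:,160:560]; o[:,400:]=cv2.resize(t['color'][150:300,230:373],(400,420),interpolation=cv2.INTER_CUBIC); cv2.imwrite('pics/v2.png',o)
E
```

```text
time_s: 15.12
tcp_pos: [0.4585, 0.1023, 0.0478]
orientation: [0.995, 0.098, 0.0, -0.0]
wrist_force: [0.3, 0.3, 0.3]
gripper_width: 0.0
time_s: 16.38
tcp_pos: [0.4657, 0.0634, 0.0469]
orientation: [0.995, 0.098, -0.0, -0.0]
wrist_force: [-0.3, 1.2, 0.5]
gripper_width: 0.0002
[ -0.9 159.9] 16.425
```

View pics/v2.png

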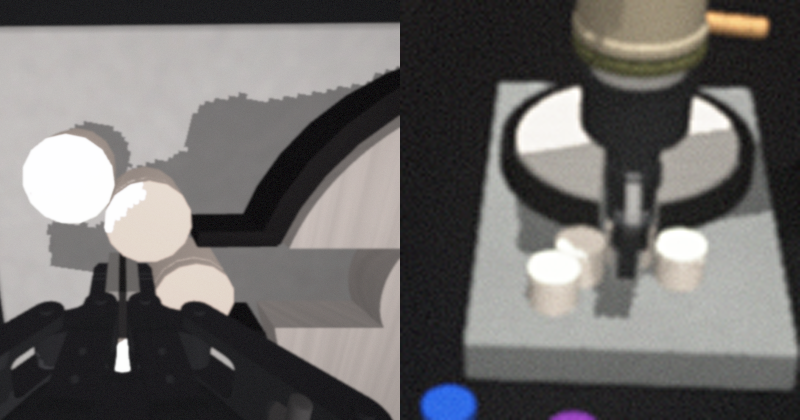

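The cup is now ahead of the finger and entering the guides, upright, and the neighbours are standing. Pushing on.

```bash
python3 -m creep '[[[0.08,-0.39,0],[0,0,0]],[[0.2,-0.98,0],[0,0,0]],[[0.29,-1.47,0],[0,0,0]],[[0.39,-1.96,0],[0,0,0]],[[0.49,-2.45,0],[0,0,0]],[[0.59,-2.94,0],[0,0,0]],[[0.69,-3.43,0],[0,0,0]],[[0.78,-3.92,0],[0,0,0]],[[0.88,-4.41,0],[0,0,0]],[[0.94,-4.71,0],[0,0,0]]]'
python3 - <<'E'
from h import *
a=load('w2'); print('cup ctr w2',np.round(wh(onz(a,355,302,.07)),1))
w=snap('wrist','w3'); s=robot.read_state(); print(np.round(wh(s['tcp_pos']),1),s['time_s'],s['wrist_force'])
w=fix(w); print('pocket px',proj(w,[*hw(-.8,59.5),.07]),'front edge',proj(w,[*hw(-.8,41.5),.07]),proj(w,[*hw(17,59.5),.07]))
t=fix(snap('top','t16'));o=np.full((420,800,3),0,np.uint8); o[:,:400]=w['color'][:,160:560]; o[:,400:]=cv2.resize(t['color'][185:275,210:310],(400,420),interpolation=cv2.INTER_CUBIC); cv2.imwrite('pics/v3.png',o)
E
```

```text
time_s: 17.73
tcp_pos: [0.4751, 0.0162, 0.047]
orientation: [0.995, 0.098, 0.0, 0.0]
wrist_force: [0.2, -0.6, -0.6]
gripper_width: -0.0
cup ctr w2 [ -3.5 126.8]
[ -0.9 111.6] 17.775 [ 0.52604687 -0.34810443  0.46114325]
pocket px (np.float64(399.1226147186115), np.float64(296.71960889483717)) front edge (np.float64(440.16410455955594), np.float64(296.6883064602282)) (np.float64(403.98497174814037), np.float64(260.3083943221352))
```

View pics/v3.png

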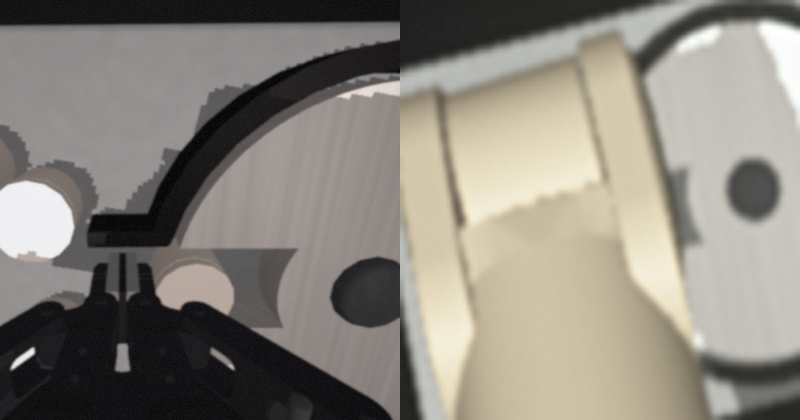

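The cup is inside the slot and notch mouth. Its front edge is at px 394 against about 440 when home, so about 20 mm remains. I'll push 18 mm, then take 1 mm steps while watching force.

```bash
python3 -m creep '[[[0.06,-0.29,0],[0,0,0]],[[0.13,-0.64,0],[0,0,0]],[[0.2,-0.98,0],[0,0,0]],[[0.26,-1.32,0],[0,0,0]],[[0.31,-1.57,0],[0,0,0]],[[0.35,-1.76,0],[0,0,0]],[[0.35,-1.76,0],[0,0,0]]]'
python3 -m creep '[[[0.02,-0.1,0],[0,0,0]],[[0.02,-0.1,0],[0,0,0]]]'
python3 - <<'E'
from h import *
w=fix(snap('wrist','w4')); s=robot.read_state(); print(np.round(wh(s['tcp_pos']),1),s['time_s'],s['wrist_force'])
print('pocket px',proj(w,[*hw(-.8,59.5),.07]),'front edge',proj(w,[*hw(-.8,41.5),.07]),'notch back',proj(w,[*hw(-.8,41),.064]))
o=cv2.resize(w['color'][200:400,240:520],None,fx=2.8,fy=2.8); cv2.imwrite('pics/v4.png',o)
E
```

```text
time_s: 18.7
tcp_pos: [0.4786, -0.0012, 0.047]
orientation: [0.995, 0.098, 0.0, 0.0]
wrist_force: [0.1, -0.4, -1.6]
gripper_width: -0.0
time_s: 18.95
tcp_pos: [0.4787, -0.002, 0.047]
orientation: [0.995, 0.098, 0.0, -0.0]
wrist_force: [0.1, 0.4, 0.3]
gripper_width: 0.0001
[-0.9 93.5] 19.0 [-0.0292175   0.45569367 -0.5033986 ]
pocket px (np.float64(356.7997730960967), np.float64(296.760333526761)) front edge (np.float64(397.8373676661306), np.float64(296.7421897909535)) notch back (np.float64(394.3368111988128), np.float64(289.0737390841753))
```

View pics/v4.png

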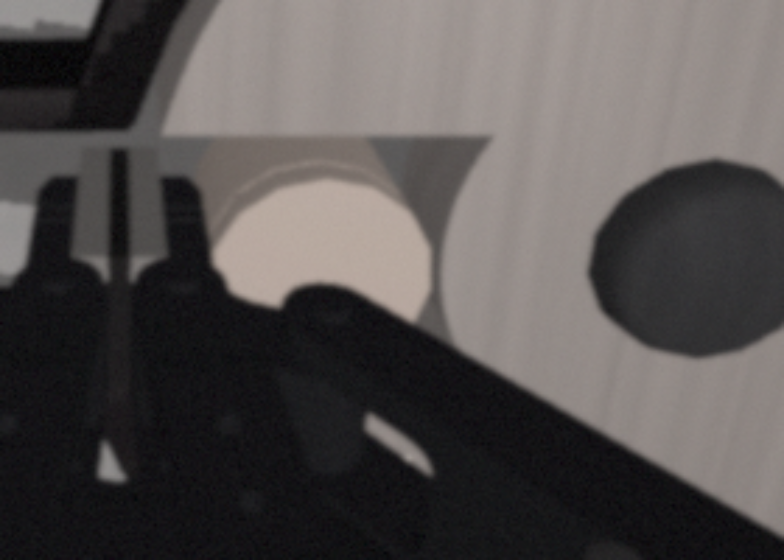

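The gap left is about 3 mm. I'll advance in small steps until there is contact force.

```bash
python3 -m creep '[[[0.02,-0.1,0],[0,0,0]],[[0.04,-0.2,0],[0,0,0]],[[0.05,-0.25,0],[0,0,0]],[[0.05,-0.25,0],[0,0,0]]]'
python3 -m creep '[[[0.01,-0.05,0],[0,0,0]],[[0.01,-0.05,0],[0,0,0]]]'
python3 - <<'E'
from h import *
w=fix(snap('wrist','w5')); s=robot.read_state(); print(np.round(wh(s['tcp_pos']),1),s['time_s'],s['wrist_force'])
g=cv2.cvtColor(w['color'],cv2.COLOR_BGR2GRAY); print(g[294:297,380:412].mean(0).astype(int)); g=cv2.cvtColor(load('w4')['color'],cv2.COLOR_BGR2GRAY); print(g[294:297,380:412].mean(0).astype(int))
E
```

```text
time_s: 19.5
tcp_pos: [0.4793, -0.0045, 0.047]
orientation: [0.995, 0.098, 0.0, -0.0]
wrist_force: [0.4, -0.2, -1.0]
gripper_width: -0.0
time_s: 19.75
tcp_pos: [0.4794, -0.005, 0.047]
orientation: [0.995, 0.098, 0.0, -0.0]
wrist_force: [0.8, 0.0, 0.4]
gripper_width: -0.0002
[-0.9 90.3] 19.8 [-0.21042395  0.12162275  1.38087604]
[172 171 172 171 170 171 170 172 171 171 170 170 168 162 154 150 149 149
 146 146 145 146 146 145 146 148 147 146 145 144 142 141]
[171 171 171 170 172 171 171 171 171 171 171 169 164 140 105  86  92 114
 136 145 148 149 150 149 149 147 147 146 146 146 146 147]
```

```bash
for i in 1; do python3 -m creep '[[[0.01,-0.04,0],[0,0,0]],[[0.01,-0.04,0],[0,0,0]]]' | grep -E 'force|pos'; python3 -m creep '[[[0.01,-0.04,0],[0,0,0]],[[0.01,-0.04,0],[0,0,0]]]'| grep -E 'force|pos'; done
python3 - <<'E'
from h import *
w=fix(snap('wrist','w6')); s=robot.read_state(); print(np.round(wh(s['tcp_pos']),1),s['time_s'],s['wrist_force'])
g=cv2.cvtColor(w['color'],cv2.COLOR_BGR2GRAY); print(g[294:297,380:412].mean(0).astype(int))
E
```

```text
tcp_pos: [0.4795, -0.0054, 0.047]
wrist_force: [0.5, -0.0, 1.3]
tcp_pos: [0.4796, -0.0057, 0.047]
wrist_force: [0.2, 1.4, 0.0]
[-0.8 89.6] 20.35 [0.04958537 0.340959   0.15367073]
[171 172 171 170 171 171 171 170 172 171 170 172 169 162 154 150 148 147
 145 145 145 145 146 146 148 147 145 145 143 142 142 142]
```

```bash
python3 -m creep '[[[0.01,-0.06,0],[0,0,0]],[[0.01,-0.06,0],[0,0,0]]]' | grep -E 'force|pos'; python3 -m creep '[[[0.01,-0.06,0],[0,0,0]],[[0.01,-0.06,0],[0,0,0]]]'| grep -E 'force|pos'
python3 - <<'E'
from h import *
w=fix(snap('wrist','w7')); s=robot.read_state(); print(np.round(wh(s['tcp_pos']),1),s['time_s'],s['wrist_force'])
o=cv2.resize(w['color'][200:400,240:520],None,fx=2.8,fy=2.8); cv2.imwrite('pics/v7.png',o)
E
```

```text
tcp_pos: [0.4796, -0.0059, 0.047]
wrist_force: [-0.8, 2.1, 1.2]
tcp_pos: [0.4797, -0.0061, 0.047]
wrist_force: [-0.5, 4.3, 1.5]
[-0.8 89.2] 20.9 [-1.12165726  5.12186892  1.16625619]
```

View pics/v7.png

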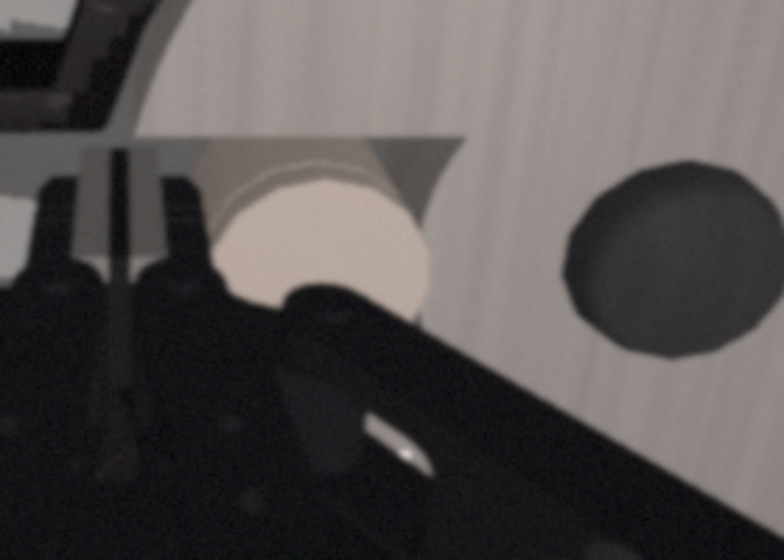

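5 N of contact: the cup is bottomed in the notch. Backing off slowly, lifting, then clearing away toward -y for a check.

```bash
python3 -m creep '[[[-0.01,0.06,0],[0,0,0]],[[-0.03,0.15,0],[0,0,0]],[[-0.08,0.4,0],[0,0,0]],[[-0.18,0.9,0],[0,0,0]],[[-0.29,1.4,0],[0,0,0]],[[-0.29,1.4,0],[0,0,0]],[[-0.29,1.4,3],[0,0,0]],[[-0.29,1.4,8],[0,0,0]],[[-0.29,1.4,14],[0,0,0]],[[-0.29,1.4,18],[0,0,0]]]'
python3 -m creep '[[[0,-6,0],[0,0,0]],[[0,-12,0],[0,0,0]],[[0,-18,0],[0,0,0]],[[0,-24,0],[0,0,0]],[[-1,-30,0],[0,0,0]],[[-3,-36,0],[0,0,0]],[[-3,-36,0],[0,0,0]],[[-3,-36,0],[0,0,0]]]'
python3 - <<'E'
from h import *
t=fix(snap('top','t20')); s=fix(snap('side','s20')); print(angle(t)); g=cv2.cvtColor(t['color'],cv2.COLOR_BGR2GRAY)
o=np.full((480,800,3),0,np.uint8); o[:,:450]=cv2.resize(t['color'][170:282,202:352][:, :],(450,336+144)); o[:,450:]=cv2.resize(s['color'][165:285,255:365],(350,480)); cv2.imwrite('pics/v20.png',o)
o=cv2.resize(t['color'][180:275,205:350],None,fx=5.5,fy=5.5,interpolation=cv2.INTER_CUBIC); cv2.imwrite('pics/v21.png',o); st=robot.read_state(); print(st['time_s'],st['tcp_pos'])
b=g[200:275,205:262]; S=8; b=cv2.resize(b,None,fx=S,fy=S,interpolation=cv2.INTER_CUBIC); m=(b>222).astype(np.uint8); dt=cv2.distanceTransform(m,cv2.DIST_L2,5)
pk=(dt==cv2.dilate(dt,np.ones((61,61))))&(dt>5.5*S)
for v,u in np.argwhere(pk): 
    U,V=205+(u+.5)/S-.5,200+(v+.5)/S-.5; print(dt[v,u]/S,np.round(wh(onz(t,U,V,.070)),1))
E
```

```text
time_s: 22.15
tcp_pos: [0.4774, 0.0071, 0.23]
orientation: [0.995, 0.098, 0.001, 0.0]
wrist_force: [0.7, 0.2, -0.5]
gripper_width: -0.0
time_s: 23.15
tcp_pos: [0.4469, -0.3526, 0.2267]
orientation: [0.995, 0.098, -0.0, -0.0]
wrist_force: [0.0, 2.2, 0.3]
gripper_width: -0.0
[(58, []), (66, []), (74, []), (82, [(np.float64(0.0), np.float64(39.7))])]
23.25 [ 0.44773476 -0.35127839  0.22703641]
7.191086 [ 53.1 181.7]
7.0996146 [ 34.7 150.2]
7.0996146 [ 34.5 150.6]
7.1399236 [-36.9 149.6]
7.1399236 [-37.2 149.7]
```

View pics/v21.png

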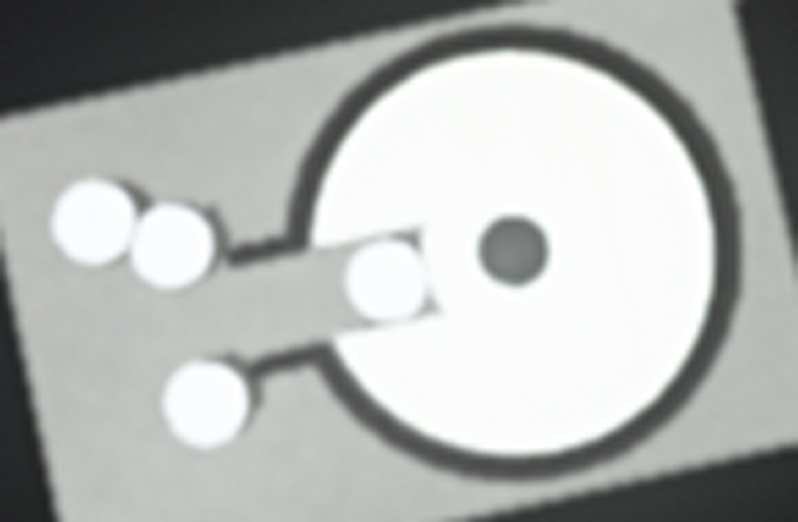

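The picture shows the cup against the notch's back at (385,280), the notch square to the slot, and the neighbours unmoved. One last check for drift, then I hand in.

```bash
python3 -m creep '[[[0,0,0],[0,0,0]],[[0,0,0],[0,0,0]],[[0,0,0],[0,0,0]],[[0,0,0],[0,0,0]],[[0,0,0],[0,0,0]],[[0,0,0],[0,0,0]]]'
python3 - <<'E'
from h import *
t=fix(snap('top','t22')); print(angle(t,(80,82,84,86)), angle(load('t20'),(80,82,84,86)))
a,b=load('t20')['color'],t['color']; print('diff',cv2.absdiff(a,b)[180:275,205:350].max())
if cv2.absdiff(a,b)[180:275,205:350].max()<40: print(robot.hand_in())
E
```

```text
time_s: 24.0
tcp_pos: [0.4468, -0.353, 0.227]
orientation: [0.995, 0.098, 0.0, -0.0]
wrist_force: [0.3, -0.3, -0.9]
gripper_width: -0.0001
[(80, [(np.float64(0.0), np.float64(40.1))]), (82, [(np.float64(0.0), np.float64(39.7))]), (84, [(np.float64(-0.2), np.float64(39.9))]), (86, [(np.float64(-0.2), np.float64(40.9))])] [(80, [(np.float64(0.0), np.float64(40.1))]), (82, [(np.float64(0.0), np.float64(39.7))]), (84, [(np.float64(-0.2), np.float64(39.9))]), (86, [(np.float64(-0.2), np.float64(40.9))])]
diff 4
the job is handed in; nothing more can be done
None
```

The job is done and handed in at about 24 s. The rotor is stopped with its notch facing the slot, and the cup is home in the notch.

- **Rotor:** I stopped it with light fingertip pressure of about 5 N, dragged it to the slot and let go. The first release left a slow drift of about 3.5°, and a second try touched too lightly to move it. I re-aligned it at full pressure and released very slowly.
- **Cup:** I pushed it straight through the slot on the deck with the closed fingers until it met the notch's back, at about 5 N. Then I backed off and moved the hand away.

**Last checks:**
- The notch is within about 0.2° of square to the slot. Two pictures 0.8 s apart showed no movement.
- The cup is upright against the notch's back.
- The three other cups are where they stood, within measuring noise of about 0.3 mm.
- The hand is clear. I saw no sign of the beaker, jar or spatula being touched, but I did not measure them again.
- No check failed at the end. The top and wrist cameras differ by about 1 mm on where the cup and slot centre line lies, which is within their calibration.

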